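# Roll the stray gudgeon pin onto its line

## Task

Two pistons are laid out on the engine layout board, and each one's gudgeon pin belongs on the pen line drawn in front of it; one pin has strayed to the side of its line. Put a fingertip on top of the stray pin and push sideways so that it rolls, without sliding, across the board until it lies along the empty line, centred on it, and leave it there at rest. Never pick the pin up, and do not disturb the other pin, the pistons or the socket.

Things in the scene. Friction and masses are not known exactly. Their poses are not given: they have to be found in the camera images.
- stray_pin: The pin to roll: polished steel tube lying on the board, 20 mm outside diameter, 60 mm long, about 0.1 kg. Origin at its middle, 10 mm above the board; x runs along it (y and z turn as it rolls). Starts 65 to 90 mm to either side (y) of the empty line, within 12 mm lengthwise of the line's middle and 0.08 rad of parallel. Rolling resistance stops it within a few mm once let go.
- line_empty: The target: a black pen line on the board, 100 mm long and 4 mm wide, flat, with no pin on it. Its origin is the line's middle on the board's top face; x runs along the line (away from the robot, towards its piston), y across it, z up.
- line_taken: The other pen line, the same, parallel and 180 mm to one side (left or right), with the other pin lying on it. Origin and axes as for line_empty.
- placed_pin: The other gudgeon pin, the same size, lying on line_taken; leave it alone. Origin at its middle, x along it.
- piston_empty: Aluminium piston, 76 mm diameter, 54 mm tall, standing crown up on the board 135 mm along x from the middle of line_empty; loose. Origin at the centre of its underside.
- piston_taken: The same, standing at line_taken.
- socket: Dark steel wrench socket, 26 mm diameter, 38 mm tall, standing upright and loose on the board 65 to 90 mm from the empty line, on the opposite side from the stray pin. Origin at the centre of its underside.
- board: Fixed plywood layout board, 300 mm (x) by 520 mm (y), 12 mm thick, with edge strips 12 mm wide that stand 8 mm above its top face. Origin at the centre of its underside, on the bench; x points away from the robot, within 0.2 rad.
Not all that is in view belongs to the job. Leave any brown or red look-alike of the stray_pin alone.

How it is judged:
By the outcome, as a careful person would: the job done as asked, in the order asked, and still so for the second after the job is handed in, with the robot touching nothing.
It also fails if it takes over 51 s, if anything falls off the work surface, if the arm or the gripper's body presses on something with over 40 N, if the wrist force passes 120 N, or if a joint passes its speed limit or range.

## Robot

A 6-joint arm with a two-finger parallel gripper is mounted at the origin on the work surface. World frame = base frame: x ahead of the robot, y to its left, z up, the work surface at z = 0. Lengths are in m, angles in rad, forces in N, time in s.
With the tool pointing down it reaches from about 0.375 to 0.9 m from the base axis. Payload 3.1 kg.
Tool frame: the origin (TCP) lies at the very end of the fingers, on their centre line; the grasp point (between the pads) lies 19 mm behind it (hold_point_z is the distance from the TCP to the grasp point, in m); z points along the fingers, x is the direction in which the jaws open and shut, and the axes are right-handed (so a half turn about z gives the same grasp; the last joint's range is limited). The gripper opens to 87 mm and grips with 3 to 60 N. Pads are 19 mm wide; open, the fingers measure 117 mm over their backs; the gripper's body (75 mm by 190 mm) begins 51 mm behind the grasp point.
Start: joints at [-1.49, 0.527, 1.433, -0, 1.181, -0.178], TCP at [0.161, -0.604, 0.186] pointing down, gripper open.
Joint ranges: [-3.08, 3.08], [-0.75, 2.2], [0.22, 2.44], [-1.43, 4.57], [0, 2.65], [-2.85, 2.85]. Speed limits (rad/s): [2.79, 2.79, 3.14, 3.14, 3.14, 3.14].

## Interface

Orientations are given as a unit quaternion [x, y, z, w].
In Python, from rig import * gives the robot as it stands.
- The arm moves only by the tool carry_out, never from a script. Its argument "deltas" is a list of rows, each a list of 7 numbers: the closure, from -1 (fully open) to 1 (shut), then the shift along the tool's x, y, z in units of 25 mm (1.0 is 25 mm), then the turn, a rotation vector about the tool's x, y, z in degrees. In form: [[jaw, x, y, z, rx, ry, rz], ...]. A call has 1 to 8 rows; each row is the pose to reach, as a shift and turn from the pose commanded when the call began, along the tool's axes at that moment; what a row does not reach only later rows make up. A row lasts 1/10 s, in which the tool goes at most 50 mm and 8.59 degrees, less where a joint would pass 70% of its speed; a pose out of reach is approached as far as the arm can. A call with a gripper value outside its range is refused whole. The fingers move at their own pace and stop on an object; "force" is the grip in N (left out, the last holds). Time passes only in rows, so rows that repeat a pose let the fingers close. It gives the time, the measured TCP pose, the force and the opening at its end, in the units of the state.
- get_obs(): the state, without advancing time (a new reading comes with each control period).
- camera(name): name is "scene" or "top"; returns (picture, depth): 420x560x3 uint8, red, green, blue; 420x560 float32, m along the optical axis (not along the pixel's ray), 0 where there is no reading.
- camera_info(name): a dict with "mtx" (3x3 intrinsics, pixels), "origin" and "rotation" of the camera in the world. Camera axes: x right, y down, z forward; pixel columns grow to the right and rows downward; lengths in m; the calibration is good to about 2 mm. A picture is of the moment at which its call begins. camera_info takes no time and is no camera call.
- hand_in(): hands the job in, once; it reports no verdict.
Trained networks look in the newest picture that a camera, given by its name, has taken for a name from the list of things; names that differ only in an ending like _2 or _b are one class to them, and where a whole thing is asked for, a point or a joint stands for the part that bears it (a point fixed in the world has none). Each returns a list of dicts, best first, with "score" (0 to 1); they miss things now and then, are a little off and sometimes report something else, mostly with a low value. They report only what shows in the picture. A call takes as long as a camera call. They do not tell look-alikes from the thing itself.
- spot_in(camera, target): "pixel" ([row, column] in pixels, amid what is visible of it).
The state is a dict: "time": time; "q": joint angles; "joint_velocities": joint speeds; "joint_torque": joint torques, N m; "position": TCP position; "tool_rot": TCP orientation; "ft_force": force on the tool from outside, world axes, zero at the start; "moment": the same for the moment, N m; "grip_width": finger opening in m.
Only numpy, scipy, OpenCV 4.12 (cv2) and the standard library are available. Lean on these libraries where they do the work, as an engineer would, in place of code of your own. Each camera call takes 0.05 s, during which the arm holds its last target.

## Working session

There is one attempt and no reset: what is moved stays moved. The work goes in short steps, Python scripts to look and compute and a tool call to move; the robot and the scene stay as the last step left them, time stands still between calls to the robot, and variables do not carry over. Pictures are saved under pics/ and viewed, and the job is handed in when it is done.

Besides the shell and the picture viewer there is one more tool, called after "Emit:" as name(argument=value, ...) on one line, values as JSON. carry_out: Moves the arm, as the interface text tells. Its arguments: {"type":"object","properties":{"deltas":{"type":"array"},"force":{"type":"number"}},"required":["deltas"]}

```bash
ls; mkdir -p pics
python3 - <<'E'
from rig import *
import cv2,numpy as np
print(get_obs())
for n in ("scene","top"):
    p,d=camera(n); i=camera_info(n); print(n,i)
    cv2.imwrite(f"pics/{n}0.png",p[:,:,::-1]); np.savez(f"{n}0.npz",p=p,d=d)
for n in ("scene","top"):
  for t in ("stray_pin","line_empty","socket","piston_empty"):
    print(n,t,[(x["pixel"],round(x["score"],2)) for x in spot_in(n,t)])
E
```

```text
pics
{'time': 0.0, 'q': array([-1.48949215e+00,  5.28441539e-01,  1.43390860e+00, -2.86723982e-05,
        1.18141469e+00, -1.78474827e-01]), 'joint_velocities': array([ 0.00010854, -0.00076667,  0.00080815,  0.0010661 ,  0.00042051,
       -0.00015112]), 'joint_torque': array([-2.77496301e-04, -4.40042818e+01, -1.76595801e+01,  6.34020218e-02,
        5.83493756e-02, -1.58813668e-04]), 'position': array([ 0.16050883, -0.60318786,  0.18488486]), 'tool_rot': array([ 7.92740830e-01, -6.09557870e-01, -7.39597248e-04, -7.95467018e-04]), 'ft_force': array([-0.13985399,  0.06968932,  0.45719405]), 'moment': array([ 0.0184039 ,  0.00445217, -0.04564504]), 'grip_width': 0.08702975909269352}
scene {'mtx': array([[449.80082866,   0.        , 289.11970984],
       [  0.        , 449.80082866, 204.80805771],
       [  0.        ,   0.        ,   1.        ]]), 'origin': array([1.2901843 , 0.15642738, 0.6698488 ]), 'rotation': array([ 0.62361233,  0.65775605, -0.31408088, -0.28252052])}
top {'mtx': array([[513.73981986,   0.        , 278.74318953],
       [  0.        , 513.73981986, 217.38639171],
       [  0.        ,   0.        ,   1.        ]]), 'origin': array([0.39514711, 0.08836059, 1.02435111]), 'rotation': array([-0.69581937,  0.71417218, -0.04244242,  0.06318349])}
scene stray_pin [([222.4, 404.6], 0.76), ([153.9, 388.8], 0.69), ([201.3, 333.8], 0.65), ([311.6, 336.7], 0.58), ([150.3, 348.2], 0.42), ([184.3, 222.8], 0.21)]
scene line_empty [([191.9, 301.5], 0.55)]
scene socket [([188.3, 258.8], 0.59)]
scene piston_empty [([233.8, 280.9], 0.77), ([202.0, 298.1], 0.26)]
top stray_pin [([356.1, 224.2], 0.88), ([237.8, 237.1], 0.81), ([215.4, 162.1], 0.79), ([97.1, 236.2], 0.67), ([357.5, 166.4], 0.53)]
top line_empty [([236.9, 282.6], 0.48)]
top socket [([249.4, 323.6], 0.63)]
top piston_empty [([174.1, 291.7], 0.56)]
```

View pics/top0.png

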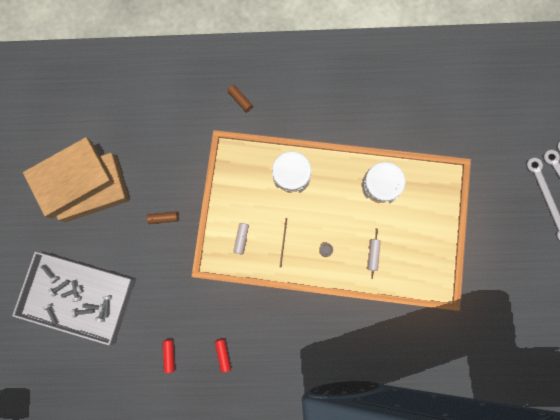

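View pics/scene0.png

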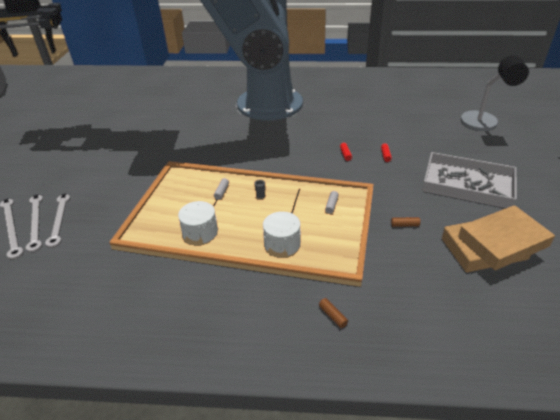

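The top view shows the stray pin at (row 238, col 241), the empty line at (242, 284), the socket at (249, 326) and the placed pin at (255, 374). The brown and red look-alikes lie off the board. Next I'll segment and measure in both views.

```bash
cat > h.py <<'E'
import numpy as np,cv2
from scipy.spatial.transform import Rotation as R
def ray(info,uv):
    uv=np.atleast_2d(uv).astype(float); K=info["mtx"]
    v=np.c_[(uv[:,0]-K[0,2])/K[0,0],(uv[:,1]-K[1,2])/K[1,1],np.ones(len(uv))]
    return v@R.from_quat(info["rotation"]).as_matrix().T
def onplane(info,uv,z):
    r=ray(info,uv); o=info["origin"]; return o+r*((z-o[2])/r[:,2])[:,None]
def dep(info,uv,d):
    return info["origin"]+ray(info,uv)*np.atleast_1d(d)[:,None]
def proj(info,P):
    c=(np.atleast_2d(P)-info["origin"])@R.from_quat(info["rotation"]).as_matrix()
    q=c@info["mtx"].T; return q[:,:2]/q[:,2:]
def tri(i1,u1,i2,u2):
    a=ray(i1,u1)[0];b=ray(i2,u2)[0]
    s=np.linalg.lstsq(np.c_[a,-b],i2["origin"]-i1["origin"],rcond=None)[0]
    p=i1["origin"]+a*s[0];q=i2["origin"]+b*s[1]; return (p+q)/2,np.linalg.norm(p-q)
E
python3 - <<'E'
from rig import *
from h import *
for n in("top","scene"):
    f=np.load(n+"0.npz");p,d=f["p"],f["d"];i=camera_info(n)
    # board top height by depth: yellow pixels
    hsv=cv2.cvtColor(p,cv2.COLOR_RGB2HSV)
    m=(hsv[...,0]>15)&(hsv[...,0]<32)&(hsv[...,1]>70)&(hsv[...,2]>150)&(d>0)
    box=(slice(130,310),slice(190,475)) if n=="top" else (slice(165,270),slice(120,375))
    mm=np.zeros_like(m);mm[box]=m[box]
    v,u=np.nonzero(mm);P=dep(i,np.c_[u,v],d[v,u]);A=np.c_[P[:,:2],np.ones(len(P))]
    print(n,"board plane",len(P),np.median(P[:,2]),P[:,2].std(),np.linalg.lstsq(A,P[:,2],rcond=None)[0])
    w=(150,270,225,395) if n=="top" else (170,205,205,345)
    c=cv2.resize(p[w[0]:w[1],w[2]:w[3]],None,fx=4.5,fy=4.5,interpolation=cv2.INTER_CUBIC)
    cv2.imwrite(f"pics/{n}0crop.png",c[:,:,::-1])
E
```

```text
top board plane 30604 0.010542264374014954 0.0020130897364055815 [-0.00040651  0.00175188  0.01076779]
scene board plane 14345 0.012558174007562983 0.002257479585954842 [ 0.00185261 -0.0006068   0.01172389]
```

View pics/top0crop.png

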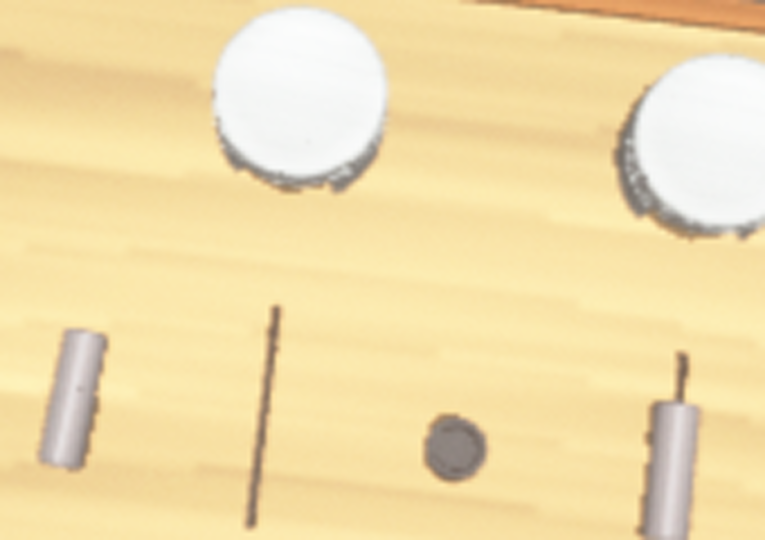

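View pics/scene0crop.png

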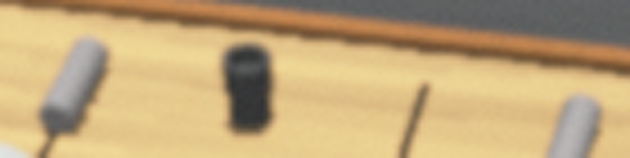

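```bash
cat > meas.py <<'E'
from h import *
def comp(p,seed,rad=45):
    # non-wood component nearest to seed (u,v)
    b=p.astype(int); m=((b[...,0]-b[...,2])<55).astype(np.uint8)
    n,l,s,c=cv2.connectedComponentsWithStats(m,connectivity=8)
    ok=[k for k in range(1,n) if 15<s[k,4]<3000]
    k=min(ok,key=lambda k:np.hypot(*(c[k]-seed)))
    v,u=np.nonzero(l==k); return np.c_[u,v].astype(float)
def seg(info,uv,z):
    P=onplane(info,uv,z)[:,:2]; (c,wh,a)=cv2.minAreaRect((P*1000).astype(np.float32))
    mean=P.mean(0); U,S,V=np.linalg.svd(P-mean,full_matrices=False); d=V[0]*np.sign(V[0,0])
    t=(P-mean)@d; w=(P-mean)@np.array([-d[1],d[0]])
    return mean,np.array(c)/1000,np.arctan2(d[1],d[0]),np.ptp(t),np.ptp(w)
E
python3 - <<'E'
from rig import *
from meas import *
I={n:camera_info(n) for n in("top","scene")}
S={"top":{"stray":(241,238),"line":(284,242),"placed":(374,255)},"scene":{"stray":(332,202),"line":(295,201),"placed":(222,187)}}
z={"stray":.022,"line":.012,"placed":.022}
C={}
for n in S:
    p=np.load(n+"0.npz")["p"]
    for k,s in S[n].items():
        uv=comp(p,s);C[n,k]=uv.mean(0)
        m,c,a,L,W=seg(I[n],uv,z[k]);print(n,k,len(uv),C[n,k].round(1),"mean",m.round(4),"rect",c.round(4),"yaw",round(a,3),"L",round(L,4),"W",round(W,4))
for k in z: print(k,"tri",*tri(I["top"],C["top",k][None],I["scene"],C["scene",k][None]))
E
```

```text
top stray 304 [240.8 238.3] mean [0.5072 0.1917] rect [0.5075 0.1915] yaw -0.211 L 0.061 W 0.0198
top line 43 [282.  251.1] mean [0.4807 0.1114] rect [0.4839 0.111 ] yaw -0.151 L 0.0657 W 0.0027
top placed 340 [373.6 254.2] mean [ 0.4692 -0.0665] rect [ 0.4718 -0.0666] yaw -0.143 L 0.0938 W 0.0202
scene stray 201 [331.3 202.1] mean [0.5077 0.1895] rect [0.5067 0.1898] yaw -0.194 L 0.0805 W 0.0208
scene line 1520 [281.6 233.5] mean [0.6028 0.0842] rect [0.5894 0.0834] yaw 0.088 L 0.1616 W 0.0804
scene placed 195 [221.  188.9] mean [ 0.4692 -0.0685] rect [ 0.4686 -0.0682] yaw -0.073 L 0.0844 W 0.0247
stray tri [0.50728065 0.19060361 0.02149844] 0.0022327194717321115
line tri [ 0.49187593  0.09325769 -0.09286291] 0.04133512629995914
placed tri [ 0.46929162 -0.06751604  0.0217761 ] 0.0020296789840375624
```

```bash
cat >> meas.py <<'E'
def line_px(p,box,th=12):
    g=p[...,2].astype(np.float32)  # blue? use luminance
    g=cv2.cvtColor(p,cv2.COLOR_RGB2GRAY).astype(np.float32)
    r0,r1,c0,c1=box; g=g[r0:r1,c0:c1]
    bg=np.median(g,axis=1,keepdims=True); w=np.clip(bg-g,0,None); w[w<th]=0
    v,u=np.nonzero(w); return np.c_[u+c0,v+r0].astype(float),w[v,u]
def wfit(info,uv,w,z):
    P=onplane(info,uv,z)[:,:2]
    mean=np.average(P,axis=0,weights=w); 
    C=np.cov((P-mean).T,aweights=w); e,V=np.linalg.eigh(C); d=V[:,1]*np.sign(V[0,1])
    t=(P-mean)@d; return mean,d,np.arctan2(d[1],d[0]),t.min(),t.max(),mean+d*(t.min()+t.max())/2
E
python3 - <<'E'
from rig import *
from meas import *
for n,box,b2 in(("top",(214,270,272,296),(226,240,368,384)),("scene",(184,214,284,305),(196,206,208,220))):
    p=np.load(n+"0.npz")["p"];i=camera_info(n)
    uv,w=line_px(p,box,25);print(n,len(uv),[np.round(x,4) for x in wfit(i,uv,w,.012)])
    print(uv.min(0),uv.max(0))
    d=np.load(n+"0.npz")["d"]
# board edge direction and pistons from top
p=np.load("top0.npz")["p"];i=camera_info("top")
hsv=cv2.cvtColor(p,cv2.COLOR_RGB2HSV)
m=((hsv[...,1]>70)&(hsv[...,2]>90)).astype(np.uint8)
n,l,s,c=cv2.connectedComponentsWithStats(m);k=1+np.argmax(s[1:,4])
cs,_=cv2.findContours((l==k).astype(np.uint8),cv2.RETR_EXTERNAL,cv2.CHAIN_APPROX_NONE)
q=max(cs,key=len)[:,0]; P=onplane(i,q,.02)[:,:2]
r=cv2.minAreaRect((P*1000).astype(np.float32));print("board",r,np.radians(r[2]))
for nm,s in(("pistE",(291,171)),("pistT",(384,182)),("socket",(326,249))):
    b=p.astype(int);mm=((b.min(2)>215) if nm!="socket" else (b.max(2)<140)).astype(np.uint8)
    n_,l_,s_,c_=cv2.connectedComponentsWithStats(mm);kk=min([k for k in range(1,n_) if s_[k,4]>40],key=lambda k:np.hypot(*(c_[k]-s)))
    v,u=np.nonzero(l_==kk);P=onplane(i,np.c_[u,v],.066 if nm!="socket" else .05)[:,:2];print(nm,(P.max(0)+P.min(0))/2,np.ptp(P,axis=0))
E
```

```text
top 128 [array([0.4998, 0.1088]), array([ 0.9894, -0.1451]), np.float64(-0.1457), np.float64(-0.0509), np.float64(0.0474), array([0.4981, 0.109 ])]
[279. 218.] [287. 267.]
scene 81 [array([0.4949, 0.107 ]), array([ 0.9895, -0.1445]), np.float64(-0.145), np.float64(-0.0491), np.float64(0.043), array([0.4919, 0.1075])]
[291. 188.] [300. 213.]
board ((544.2520751953125, 10.965484619140625), (522.2064208984375, 301.9112243652344), 81.47048950195312) 1.4219282850205572
pistE [0.63109505 0.08831975] [0.07111436 0.07110992]
pistT [ 0.60499533 -0.08839336] [0.07200291 0.07200775]
socket [0.47832074 0.02718285] [0.02097652 0.01932595]
```

```bash
cat > go.py <<'E'
import sys
from rig import *
from h import *
def go(x,y,z,yaw,tol=None):
    o=get_obs(); M=R.from_quat(o["tool_rot"]); 
    T=R.from_matrix(np.array([[np.cos(yaw),np.sin(yaw),0],[np.sin(yaw),-np.cos(yaw),0],[0,0,-1]]))
    s=M.inv().apply(np.array([x,y,z])-o["position"])/.025; rv=np.degrees((M.inv()*T).as_rotvec())
    X=M.apply([1,0,0]);print("t",round(o["time"],2),"pos",o["position"].round(4),"yaw",round(np.arctan2(X[1],X[0]),4),"tilt",M.apply([0,0,1]).round(4),"F",o["ft_force"].round(2),"w",round(o["grip_width"],4))
    print("shift",s.round(3),"turn",rv.round(2))
if __name__=="__main__": go(*map(float,sys.argv[1:]))
E
python3 go.py 0.43 -0.25 0.19 -0.95
```

```text
t 0.5 pos [ 0.1606 -0.604   0.1858] yaw -1.311 tilt [-0.  0. -1.] F [ 0.16  0.32 -0.03] w 0.0872
shift [-10.916 -14.053  -0.166] turn [ -0.     0.   -20.68]
```

Emit:
carry_out(deltas=[[0.3, -10.9, -14.05, -0.15, 0, 0, -20.7], [0.3, -10.9, -14.05, -0.15, 0, 0, -20.7], [0.3, -10.9, -14.05, -0.15, 0, 0, -20.7], [0.3, -10.9, -14.05, -0.15, 0, 0, -20.7], [0.3, -10.9, -14.05, -0.15, 0, 0, -20.7], [0.3, -10.9, -14.05, -0.15, 0, 0, -20.7], [0.3, -10.9, -14.05, -0.15, 0, 0, -20.7], [0.3, -10.9, -14.05, -0.15, 0, 0, -20.7]])

```text
time: 1.3
position: [0.4041, -0.2843, 0.1896]
tool_rot: [0.889, -0.457, 0.0, 0.0]
ft_force: [0.3, 0.4, 0.3]
grip_width: 0.0338
```

```bash
python3 go.py 0.50 0.05 0.15 -0.4
```

```text
t 1.3 pos [ 0.4041 -0.2843  0.1896] yaw -0.9501 tilt [ 7.e-04 -7.e-04 -1.e+00] F [0.34 0.39 0.35] w 0.0338
shift [ -8.649 -10.898   1.577] turn [  0.    -0.06 -31.52]
```

Emit:
carry_out(deltas=[[0.3, -7.6, -9.5, 1.6, 0, 0, -31.5], [0.3, -7.6, -9.5, 1.6, 0, 0, -31.5], [0.3, -7.6, -9.5, 1.6, 0, 0, -31.5], [0.3, -7.6, -9.5, 1.6, 0, 0, -31.5], [0.3, -7.6, -9.5, 1.6, 0, 0, -31.5], [0.3, -7.6, -9.5, 1.6, 0, 0, -31.5], [0.3, -7.6, -9.5, 1.6, 0, 0, -31.5], [0.3, -7.6, -9.5, 1.6, 0, 0, -31.5]])

```text
time: 2.1
position: [0.4857, 0.0082, 0.1491]
tool_rot: [0.98, -0.197, -0.0, 0.0]
ft_force: [-0.1, -0.2, 0.5]
grip_width: 0.0306
```

```bash
python3 go.py 0.506 0.196 0.10 -0.21
```

```text
t 2.1 pos [0.4857 0.0082 0.1491] yaw -0.396 tilt [-2.e-04 -3.e-04 -1.e+00] F [-0.07 -0.24  0.52] w 0.0306
shift [-2.147 -7.245  1.964] turn [ 2.000e-02  1.000e-02 -1.066e+01]
```

Emit:
carry_out(deltas=[[0.3, -2.1, -7.2, 1.9, 0, 0, -10.6], [0.3, -2.1, -7.2, 1.9, 0, 0, -10.6], [0.3, -2.1, -7.2, 1.9, 0, 0, -10.6], [0.3, -2.1, -7.2, 1.9, 0, 0, -10.6], [0.3, -2.1, -7.2, 1.9, 0, 0, -10.6], [0.3, -2.1, -7.2, 1.9, 0, 0, -10.6], [0.3, -2.1, -7.2, 1.9, 0, 0, -10.6]])

```text
time: 2.8
position: [0.5078, 0.191, 0.1021]
tool_rot: [0.994, -0.108, 0.0, 0.0]
ft_force: [-0.1, 1.0, -0.2]
grip_width: 0.0302
```

```bash
python3 go.py 0.506 0.196 0.06 -0.21;  python3 - <<'E'
from rig import *
from h import *
for n in ("scene","top"):
    p,d=camera(n); np.savez(f"{n}1.npz",p=p,d=d)
    c=p[110:290,270:420] if n=="scene" else p[150:330,180:330]
    cv2.imwrite(f"pics/{n}1.png",cv2.resize(c,None,fx=3.3,fy=3.3,interpolation=cv2.INTER_CUBIC)[:,:,::-1])
E
```

```text
t 2.8 pos [0.5078 0.191  0.1021] yaw -0.2172 tilt [ 2.e-04 -6.e-04 -1.e+00] F [-0.07  0.97 -0.24] w 0.0302
shift [-0.113 -0.181  1.683] turn [ 0.03 -0.02 -0.41]
```

View pics/scene1.png

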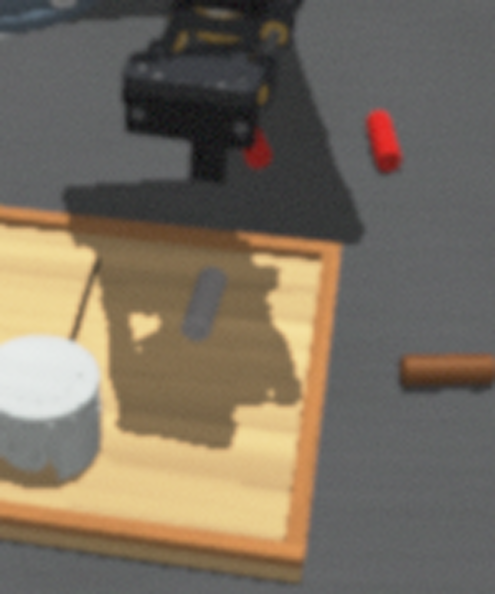

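View pics/top1.png

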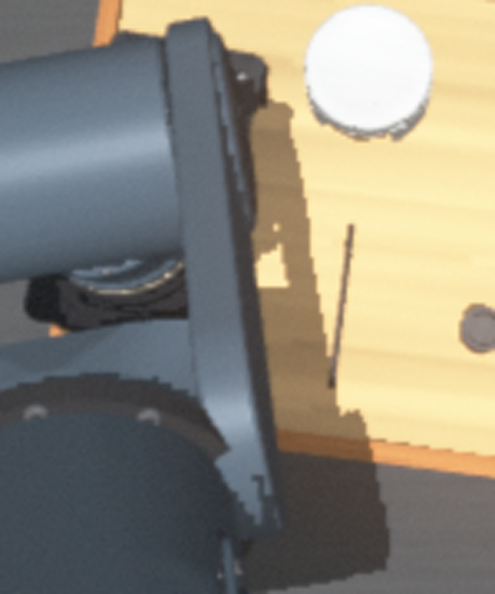

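Emit:
carry_out(deltas=[[0.3, -0.1, -0.25, 1.0, 0, 0, 0], [0.3, -0.1, -0.25, 2.2, 0, 0, 0], [0.3, -0.1, -0.25, 2.2, 0, 0, 0], [0.3, -0.1, -0.25, 2.2, 0, 0, 0]])

```text
time: 3.3
position: [0.5063, 0.1987, 0.047]
tool_rot: [0.994, -0.108, -0.0, 0.0]
ft_force: [-0.4, 0.2, -0.1]
grip_width: 0.0307
```

```bash
python3 go.py 0.5087 0.1972 0.032 -0.211
```

```text
t 3.3 pos [0.5063 0.1987 0.047 ] yaw -0.2166 tilt [-8.e-04 -2.e-04 -1.e+00] F [-0.36  0.17 -0.11] w 0.0307
shift [0.108 0.036 0.599] turn [ 0.02  0.04 -0.32]
```

Emit:
carry_out(deltas=[[0.3, 0.1, 0.04, 0.3, 0, 0, 0], [0.3, 0.1, 0.04, 0.5, 0, 0, 0], [0.3, 0.1, 0.04, 0.52, 0, 0, 0], [0.3, 0.1, 0.04, 0.52, 0, 0, 0], [0.3, 0.1, 0.04, 0.52, 0, 0, 0]])

```text
time: 3.8
position: [0.5086, 0.1983, 0.034]
tool_rot: [0.994, -0.107, 0.0, -0.0]
ft_force: [0.7, 0.1, -0.7]
grip_width: 0.0304
```

```bash
python3 go.py 0.5087 0.1972 0.032 -0.211;  python3 - <<'E'
from rig import *
from h import *
p,d=camera("scene"); np.savez(f"scene2.npz",p=p,d=d)
c=p[150:250,290:390]
cv2.imwrite(f"pics/scene2.png",cv2.resize(c,None,fx=5,fy=5,interpolation=cv2.INTER_CUBIC)[:,:,::-1])
E
```

```text
t 3.8 pos [0.5086 0.1983 0.034 ] yaw -0.2148 tilt [ 5.e-04  1.e-04 -1.e+00] F [ 0.68  0.12 -0.69] w 0.0304
shift [0.013 0.043 0.081] turn [-0.01 -0.03 -0.22]
```

View pics/scene2.png

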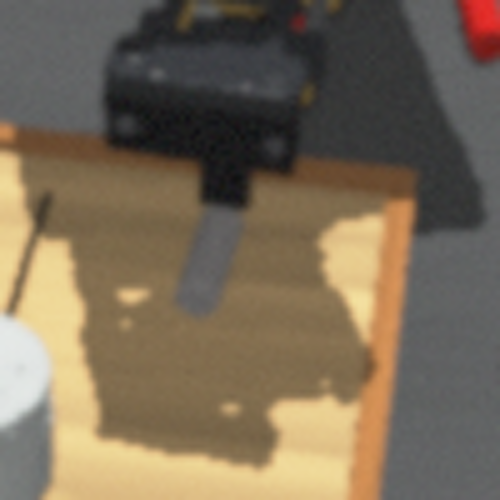

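Run:
```python
from rig import *
from meas import *
i=camera_info("scene")
d=np.array([.977,-.213,0])
for nm,s in (("tip front inner",.015),("tip front outer",.030),("tip back inner",-.015),("back outer",-.03)):
    print(nm,((proj(i,np.array([.5086,.1983,.034])+s*d)[0]-[290,150])*5).round())
for s in(-.03,0,.03): print("pin top",((proj(i,np.array([.5073,.1908,.032])+s*d)[0]-[290,150])*5).round())
```

```text
tip front inner [221. 262.]
tip front outer [214. 283.]
tip back inner [234. 221.]
back outer [241. 201.]
pin top [224. 202.]
pin top [210. 242.]
pin top [197. 284.]
```

Run:
```python
from rig import *
from meas import *
i=camera_info("scene");f=np.load("scene2.npz");p,d=f["p"],f["d"]
for v in range(172,214,2):
    P=dep(i,np.array([[334,v],[331,v],[340,v]]),d[v,[334,331,340]]); print(v,d[v,[334,331,340]].round(3),P.round(3).tolist(),p[v,334])
```

```text
172 [0.845 0.847 0.841] [[0.6, 0.188, 0.172], [0.599, 0.182, 0.171], [0.603, 0.199, 0.174]] [28 25 28]
174 [0.851 0.85  0.844] [[0.598, 0.188, 0.165], [0.599, 0.182, 0.166], [0.603, 0.199, 0.17]] [26 30 30]
176 [0.86  0.861 0.858] [[0.592, 0.188, 0.157], [0.593, 0.183, 0.157], [0.593, 0.2, 0.158]] [27 27 30]
178 [0.863 0.866 0.857] [[0.593, 0.189, 0.152], [0.591, 0.183, 0.151], [0.597, 0.2, 0.156]] [20 19 22]
180 [0.866 0.868 0.864] [[0.593, 0.189, 0.148], [0.591, 0.183, 0.146], [0.594, 0.2, 0.149]] [20 23 24]
182 [0.865 0.872 0.866] [[0.596, 0.189, 0.145], [0.591, 0.183, 0.141], [0.595, 0.2, 0.145]] [32 31 29]
184 [0.951 0.953 0.946] [[0.53, 0.192, 0.09], [0.529, 0.186, 0.089], [0.533, 0.205, 0.093]] [29 28 30]
186 [0.954 0.951 0.952] [[0.53, 0.192, 0.085], [0.533, 0.186, 0.087], [0.531, 0.205, 0.086]] [20 22 20]
188 [0.959 0.961 0.958] [[0.529, 0.193, 0.079], [0.528, 0.186, 0.078], [0.529, 0.205, 0.079]] [22 26 27]
190 [0.962 0.962 0.962] [[0.53, 0.193, 0.074], [0.53, 0.187, 0.074], [0.529, 0.206, 0.073]] [41 40 40]
192 [1.023 1.03  1.055] [[0.484, 0.195, 0.032], [0.479, 0.189, 0.0
[... 388 characters left out ...]
0.031], [0.513, 0.188, 0.032], [0.489, 0.21, 0.013]] [98 96 94]
202 [0.998 0.997 1.027] [[0.518, 0.195, 0.031], [0.519, 0.188, 0.031], [0.495, 0.21, 0.012]] [98 96 94]
204 [0.999 0.995 1.02 ] [[0.52, 0.195, 0.027], [0.524, 0.188, 0.03], [0.503, 0.209, 0.013]] [97 95 92]
206 [0.996 0.985 1.013] [[0.525, 0.195, 0.025], [0.534, 0.188, 0.032], [0.511, 0.209, 0.014]] [104  97  89]
208 [0.996 0.986 1.008] [[0.528, 0.195, 0.022], [0.536, 0.188, 0.028], [0.518, 0.209, 0.014]] [117 104  89]
210 [1.005 0.998 1.007] [[0.524, 0.196, 0.013], [0.53, 0.189, 0.017], [0.522, 0.209, 0.011]] [123 106  83]
212 [1.001 0.991 0.998] [[0.53, 0.196, 0.012], [0.538, 0.189, 0.018], [0.531, 0.209, 0.014]] [129 108  80]
```

Run:
```python
from rig import *
from meas import *
i=camera_info("scene");f=np.load("scene1.npz");p,d=f["p"],f["d"]
for v in range(140,172,2):
    P=dep(i,np.array([[333,v]]),d[v,[333]]); print(v,P.round(3).tolist(),p[v,333])
print(get_obs()["position"],get_obs()["time"])
p,d=camera("scene");np.savez("scene3.npz",p=p,d=d)
p,d=camera("scene");
for v in range(180,200,2):
    P=dep(i,np.array([[333,v]]),d[v,[333]]); print(v,P.round(3).tolist(),p[v,333])
print(get_obs()["position"],get_obs()["time"])
```

```text
140 [[0.599, 0.183, 0.241]] [38 38 39]
142 [[0.6, 0.183, 0.238]] [27 25 29]
144 [[0.594, 0.183, 0.23]] [26 24 23]
146 [[0.595, 0.184, 0.226]] [22 21 25]
148 [[0.593, 0.184, 0.221]] [26 26 28]
150 [[0.592, 0.184, 0.216]] [28 26 29]
152 [[0.593, 0.184, 0.212]] [22 22 22]
154 [[0.532, 0.187, 0.167]] [31 30 29]
156 [[0.529, 0.187, 0.16]] [24 27 28]
158 [[0.529, 0.187, 0.155]] [26 25 26]
160 [[0.528, 0.188, 0.15]] [24 23 29]
162 [[0.53, 0.188, 0.146]] [26 25 30]
164 [[0.53, 0.188, 0.142]] [34 33 33]
166 [[0.335, 0.196, -0.001]] [54 56 55]
168 [[0.345, 0.196, 0.0]] [52 53 55]
170 [[0.351, 0.196, -0.002]] [53 56 56]
[0.50861522 0.19834284 0.03400696] 3.85
180 [[0.592, 0.187, 0.147]] [27 27 28]
182 [[0.592, 0.187, 0.142]] [27 27 29]
184 [[0.531, 0.19, 0.091]] [30 26 32]
186 [[0.527, 0.19, 0.083]] [30 26 28]
188 [[0.528, 0.191, 0.078]] [15 18 19]
190 [[0.527, 0.191, 0.072]] [42 43 41]
192 [[0.487, 0.193, 0.035]] [91 89 90]
194 [[0.493, 0.193, 0.034]] [98 95 96]
196 [[0.5, 0.193, 0.033]] [99 95 97]
198 [[0.507, 0.193, 0.033]] [99 97 95]
[0.50853572 0.1983489  0.03393677] 3.95
```

The scene view shows the visible fingertip at (row 191, col 334), about 37 mm above the pin, although the reported TCP says it is 2 mm above. The body's underside is off by the same amount, and the depth image agrees in both pictures. I'll check the sideways offset too before going on.

Run:
```python
from rig import *
from meas import *
i=camera_info("scene");f=np.load("scene3.npz");p,d=f["p"],f["d"]
o=get_obs();print(o["position"],o["tool_rot"],o["q"])
for v in (185,187,189):
    g=p[v].sum(1)/3; cols=[u for u in range(320,350)]
    print(v,[(u,int(g[u]),round(float(d[v,u]),3)) for u in range(326,346)])
    row=[u for u in cols if 0.93<d[v,u]<0.975]
    P=dep(i,np.c_[row,[v]*len(row)],d[v,row]);print(row[0],row[-1],P[0].round(4),P[-1].round(4),P.mean(0).round(4))
# body underside front edge
for u in (315,320,330,345,348):
    P=dep(i,np.array([[u,181]]),d[181,[u]]);print(u,P.round(4))
row=[u for u in range(295,370) if 0.83<d[178,u]<0.9];P=dep(i,np.c_[row,[178]*len(row)],d[178,row]);print("body",P[0].round(3),P[-1].round(3),P.mean(0).round(3))
```

```text
[0.50853572 0.1983489  0.03393677] [ 9.94242109e-01 -1.07156870e-01  1.76014500e-04 -5.18390351e-05] [1.67106049e-01 6.48842238e-01 1.75506779e+00 6.52208782e-06
 7.37315673e-01 3.81827246e-01]
185 [(326, 94, 1.077), (327, 92, 1.074), (328, 88, 1.075), (329, 76, 1.078), (330, 49, 0.958), (331, 28, 0.954), (332, 30, 0.956), (333, 22, 0.0), (334, 30, 0.955), (335, 19, 0.953), (336, 21, 0.953), (337, 30, 0.952), (338, 32, 0.946), (339, 38, 0.952), (340, 56, 0.95), (341, 69, 1.073), (342, 69, 1.074), (343, 69, 1.072), (344, 67, 1.073), (345, 63, 1.07)]
330 340 [0.5259 0.184  0.084 ] [0.531  0.2049 0.0886] [0.5296 0.1948 0.0872]
187 [(326, 107, 1.071), (327, 103, 1.072), (328, 98, 1.073), (329, 83, 1.07), (330, 48, 0.961), (331, 26, 0.957), (332, 27, 0.958), (333, 27, 0.955), (334, 23, 0.96), (335, 26, 0.956), (336, 22, 0.955), (337, 26, 0.954), (338, 25, 0.954), (339, 46, 0.952), (340, 73, 0.954), (341, 94, 1.068), (342, 95, 1.066), (343, 96, 1.071), (344, 93, 1.067), (345, 94, 1.069)]
330 340 [0.5268 0.1842 0.0794] [0.5308 0.2052 0.083 ] [0.5301 0.1946 0.0822]
189 [(326, 106, 1.064), (327, 105, 1.064), (328, 102, 1.066), (329, 85, 1.066), (330, 52, 0.961), (331, 33, 0.963), (332, 22, 0.962), (333, 28, 0.958), (334, 23, 0.962), (335, 29, 0.956), (336, 26, 0.961), (337, 25, 0.954), (338, 27, 0.955), (339, 54, 0.956), (340, 78, 0.961), (341, 99, 1.061), (342, 103, 1.061), (343, 103, 1.062), (344, 104, 1.062), (345, 103, 1.066)]
330 340 [0.5293 0.1843 0.0759] [0.528  0.2056 0.0755] [0.5303 0.1949 0.077 ]
315 [[0.4263 0.1513 0.0188]]
320 [[0.4246 0.1633 0.0178]]
330 [[0.5907 0.1813 0.1434]]
345 [[0.599  0.2095 0.1505]]
348 [[0.597  0.2154 0.1491]]
body [0.585 0.146 0.145] [0.602 0.216 0.16 ] [0.592 0.182 0.151]
```

Laterally the tool matches the report to about 1 mm, so only z is in doubt. I'll feel downwards in small steps and watch the force.

Emit:
carry_out(deltas=[[0.3, 0, 0, 0.04, 0, 0, 0], [0.3, 0, 0, 0.08, 0, 0, 0], [0.3, 0, 0, 0.12, 0, 0, 0], [0.3, 0, 0, 0.12, 0, 0, 0]])

```text
time: 4.35
position: [0.5083, 0.1982, 0.0305]
tool_rot: [0.994, -0.107, -0.0, 0.0]
ft_force: [-0.4, -0.2, -0.2]
grip_width: 0.0304
```

Emit:
carry_out(deltas=[[0.3, 0, 0, 0.06, 0, 0, 0], [0.3, 0, 0, 0.12, 0, 0, 0], [0.3, 0, 0, 0.16, 0, 0, 0], [0.3, 0, 0, 0.16, 0, 0, 0]])

```text
time: 4.75
position: [0.5083, 0.1982, 0.0265]
tool_rot: [0.994, -0.107, -0.0, 0.0]
ft_force: [-0.9, -0.1, -0.2]
grip_width: 0.0303
```

```bash
python3 go.py 0.5087 0.1972 0.01 -0.211;  python3 - <<'E'
from rig import *
from h import *
p,d=camera("scene"); np.savez(f"scene4.npz",p=p,d=d)
c=p[150:250,290:390]
cv2.imwrite(f"pics/scene4.png",cv2.resize(c,None,fx=5,fy=5,interpolation=cv2.INTER_CUBIC)[:,:,::-1])
i=camera_info("scene")
for v in range(186,204,2):
    P=dep(i,np.array([[333,v]]),d[v,[333]]); print(v,P.round(3).tolist(),p[v,333])
E
```

```text
t 4.75 pos [0.5083 0.1982 0.0265] yaw -0.215 tilt [-4.e-04 -1.e-04 -1.e+00] F [-0.94 -0.09 -0.22] w 0.0303
shift [0.024 0.035 0.661] turn [ 0.01  0.02 -0.23]
186 [[0.529, 0.19, 0.084]] [27 28 29]
188 [[0.528, 0.191, 0.077]] [29 27 32]
190 [[0.531, 0.191, 0.074]] [28 27 25]
192 [[0.53, 0.191, 0.069]] [32 31 30]
194 [[0.492, 0.193, 0.033]] [82 81 82]
196 [[0.498, 0.193, 0.031]] [99 98 97]
198 [[0.505, 0.193, 0.032]] [99 96 96]
200 [[0.513, 0.193, 0.032]] [101 100  99]
202 [[0.517, 0.193, 0.03]] [100  99  98]
```

View pics/scene4.png

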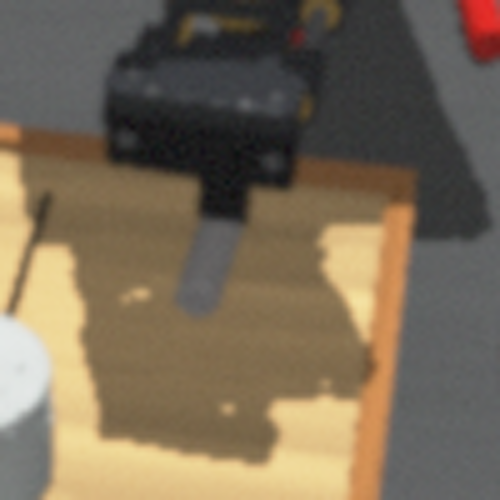

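Emit:
carry_out(deltas=[[0.3, 0, 0.1, 0.5, 0, 0, 0], [0.3, 0, 0.1, 0.9, 0, 0, 0], [0.3, 0, 0.1, 1.06, 0, 0, 0], [0.3, 0, 0.1, 1.06, 0, 0, 0]])

```text
time: 5.2
position: [0.507, 0.1956, -0.001]
tool_rot: [0.994, -0.107, -0.001, 0.0]
ft_force: [0.2, -0.7, -0.2]
grip_width: 0.0302
```

```bash
python3 go.py 0.5087 0.1972 0.01 -0.211;  python3 - <<'E'
from rig import *
from h import *
p,d=camera("scene"); np.savez(f"scene5.npz",p=p,d=d)
c=p[150:250,290:390]
cv2.imwrite(f"pics/scene5.png",cv2.resize(c,None,fx=5,fy=5,interpolation=cv2.INTER_CUBIC)[:,:,::-1])
i=camera_info("scene")
for v in range(194,214,2):
    P=dep(i,np.array([[333,v]]),d[v,[333]]); print(v,P.round(3).tolist(),p[v,333])
E
```

```text
t 5.2 pos [ 0.507   0.1956 -0.001 ] yaw -0.2151 tilt [-2.5e-03 -4.0e-04 -1.0e+00] F [ 0.21 -0.65 -0.17] w 0.0302
shift [ 0.052 -0.079 -0.441] turn [ 0.05  0.14 -0.24]
194 [[0.591, 0.188, 0.112]] [26 28 28]
196 [[0.593, 0.189, 0.108]] [16 10 13]
198 [[0.529, 0.192, 0.051]] [28 27 29]
200 [[0.53, 0.192, 0.046]] [23 24 26]
202 [[0.529, 0.192, 0.039]] [33 31 35]
204 [[0.525, 0.193, 0.03]] [86 85 83]
206 [[0.532, 0.193, 0.031]] [97 94 93]
208 [[0.537, 0.193, 0.029]] [103  98  92]
210 [[0.536, 0.193, 0.023]] [111 102  91]
212 [[0.532, 0.193, 0.013]] [124 107  83]
```

View pics/scene5.png

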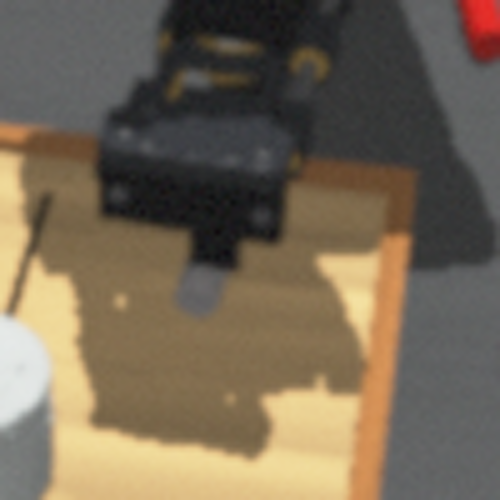

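Tip now about 4 mm above the pin, pin under the leading part of the finger. Feel for contact.

Emit:
carry_out(deltas=[[0.3, 0, 0, 0.04, 0, 0, 0], [0.3, 0, 0, 0.08, 0, 0, 0], [0.3, 0, 0, 0.1, 0, 0, 0], [0.3, 0, 0, 0.1, 0, 0, 0]])

```text
time: 5.65
position: [0.508, 0.1958, -0.0021]
tool_rot: [0.994, -0.107, 0.0, -0.0]
ft_force: [-0.1, -0.3, 0.5]
grip_width: 0.0301
```

Emit:
carry_out(deltas=[[0.3, 0, 0, 0.02, 0, 0, 0], [0.3, 0, 0, 0.04, 0, 0, 0], [0.3, 0, 0, 0.04, 0, 0, 0]])

```text
time: 5.95
position: [0.5079, 0.1958, -0.0033]
tool_rot: [0.994, -0.107, -0.0, 0.0]
ft_force: [-1.2, 0.3, 0.7]
grip_width: 0.0301
```

Emit:
carry_out(deltas=[[0.3, 0, 0, 0.03, 0, 0, 0], [0.3, 0, 0, 0.04, 0, 0, 0], [0.3, 0, 0, 0.04, 0, 0, 0]])

```text
time: 6.25
position: [0.5079, 0.1958, -0.0043]
tool_rot: [0.994, -0.107, -0.0, 0.0]
ft_force: [0.4, 1.0, 0.7]
grip_width: 0.0306
```

Emit:
carry_out(deltas=[[0.3, 0, 0, 0.03, 0, 0, 0], [0.3, 0, 0, 0.04, 0, 0, 0], [0.3, 0, 0, 0.04, 0, 0, 0]])

```text
time: 6.55
position: [0.508, 0.1959, -0.0045]
tool_rot: [0.994, -0.107, 0.0, -0.0]
ft_force: [-1.0, 0.3, 7.0]
grip_width: 0.0302
```

Contact found: 7 N at reported z = -0.0045, so the reported z is about 36 mm low. First rolling stroke, with a 2° twist towards the line's direction.

Emit:
carry_out(deltas=[[0.3, 0, 0.08, 0.0, 0, 0, -0.2], [0.3, 0, 0.2, 0.0, 0, 0, -0.5], [0.3, 0, 0.32, 0.0, 0, 0, -0.8], [0.3, 0, 0.45, 0, 0, 0, -1.1], [0.3, 0, 0.58, 0, 0, 0, -1.4], [0.3, 0, 0.7, 0, 0, 0, -1.7], [0.3, 0, 0.8, 0, 0, 0, -2.0], [0.3, 0, 0.8, 0, 0, 0, -2.0]])

```text
time: 7.35
position: [0.504, 0.1761, -0.0045]
tool_rot: [0.996, -0.09, 0.0, -0.0]
ft_force: [-0.7, 0.1, 5.4]
grip_width: 0.0303
```

```bash
cat > shot.py <<'E'
import sys
from rig import *
from meas import *
k=sys.argv[1]; o=get_obs()
p,d=camera("scene"); np.savez(f"scene{k}.npz",p=p,d=d)
c=p[160:260,250:390]
cv2.imwrite(f"pics/scene{k}.png",cv2.resize(c,None,fx=5,fy=5,interpolation=cv2.INTER_CUBIC)[:,:,::-1])
i=camera_info("scene")
M=R.from_quat(o["tool_rot"]);X=M.apply([1,0,0]);print("t",o["time"],"pos",o["position"].round(4),"yaw",round(np.arctan2(X[1],X[0]),4),"F",o["ft_force"].round(1),o["joint_velocities"].round(3).max())
# pin by depth: points 15..26mm above bench... on board region
v,u=np.mgrid[175:225,270:350].reshape(2,-1); P=dep(i,np.c_[u,v],d[v,u]); 
b=p[v,u].astype(int); gray=((b[:,0]-b[:,2])<25)&(b[:,0]>60)
m=gray&(P[:,2]>.018)&(P[:,2]<.038)&(P[:,0]>.44)&(P[:,0]<.56)
Q=P[m]; 
if len(Q)>20:
    mean=Q[:,:2].mean(0);U,S,V=np.linalg.svd(Q[:,:2]-mean,full_matrices=False);a=V[0]*np.sign(V[0,0])
    print("pin pts",len(Q),mean.round(4),"yaw",round(np.arctan2(a[1],a[0]),3),"L",np.ptp((Q[:,:2]-mean)@a).round(4))
E
python3 shot.py 6
```

```text
t 7.35 pos [ 0.504   0.1761 -0.0045] yaw -0.1806 F [-0.7  0.1  5.4] 0.005
pin pts 70 [0.5257 0.1785] yaw -0.552 L 0.0446
```

View pics/scene6.png

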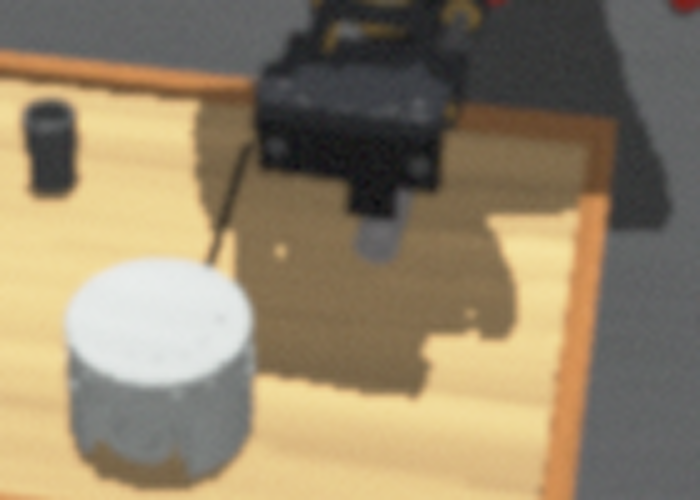

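Rolling works: the finger is now at the front side of the pin (row ≈205, col ≈325). Lift, step back, look.

Emit:
carry_out(deltas=[[0.3, 0, 0, -0.2, 0, 0, 0], [0.3, 0, 0, -0.5, 0, 0, 0], [0.3, 0, -0.3, -0.5, 0, 0, 0], [0.3, 0, -0.48, -0.5, 0, 0, 0], [0.3, 0, -0.48, -0.5, 0, 0, 0], [0.3, 0, -0.48, -0.5, 0, 0, 0]])

```text
time: 8.0
position: [0.5056, 0.1883, 0.007]
tool_rot: [0.996, -0.09, -0.0, 0.0]
ft_force: [-0.5, 0.0, 0.6]
grip_width: 0.0305
```

```bash
python3 shot.py 7
```

```text
t 8.0 pos [0.5056 0.1883 0.007 ] yaw -0.1793 F [-0.5  0.   0.6] 0.005
pin pts 83 [0.5229 0.1779] yaw -0.283 L 0.0371
```

View pics/scene7.png

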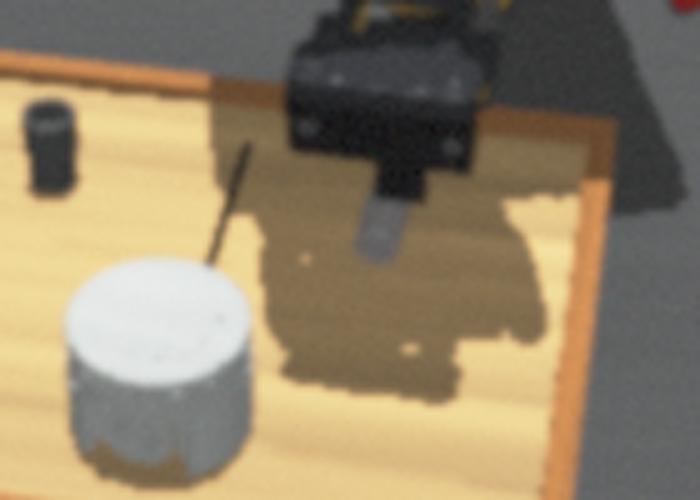

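Emit:
carry_out(deltas=[[0.3, 0, 0, 0.3, 0, 0, 0], [0.3, 0, 0, 0.46, 0, 0, 0], [0.3, 0, 0, 0.51, 0, 0, 0], [0.3, 0, 0, 0.51, 0, 0, 0]])

```text
time: 8.45
position: [0.5056, 0.188, -0.0047]
tool_rot: [0.996, -0.09, -0.0, 0.0]
ft_force: [-1.5, -0.6, 11.2]
grip_width: 0.0307
```

Emit:
carry_out(deltas=[[0.3, 0, 0.1, 0.0, 0, 0, -0.3], [0.3, 0, 0.25, 0.0, 0, 0, -0.6], [0.3, 0, 0.4, 0.0, 0, 0, -0.9], [0.3, 0, 0.55, 0, 0, 0, -1.2], [0.3, 0, 0.7, 0, 0, 0, -1.5], [0.3, 0, 0.85, 0, 0, 0, -1.8], [0.3, 0, 0.94, 0, 0, 0, -2.0], [0.3, 0, 0.94, 0, 0, 0, -2.0]])

```text
time: 9.25
position: [0.5014, 0.1647, -0.0047]
tool_rot: [0.997, -0.073, -0.0, -0.0]
ft_force: [-2.6, 0.1, 10.2]
grip_width: 0.0307
```

Emit:
carry_out(deltas=[[0.3, 0, 0, -0.2, 0, 0, 0], [0.3, 0, 0, -0.5, 0, 0, 0], [0.3, 0, -0.3, -0.5, 0, 0, 0], [0.3, 0, -0.5, -0.5, 0, 0, 0], [0.3, 0, -0.5, -0.5, 0, 0, 0], [0.3, 0, -0.5, -0.5, 0, 0, 0]])

```text
time: 9.85
position: [0.5031, 0.1776, 0.0067]
tool_rot: [0.997, -0.072, -0.0, 0.0]
ft_force: [-0.2, 0.6, 0.0]
grip_width: 0.0301
```

```bash
python3 shot.py 8
```

```text
t 9.85 pos [0.5031 0.1776 0.0067] yaw -0.1443 F [-0.2  0.6  0. ] 0.004
pin pts 101 [0.5191 0.1659] yaw -0.005 L 0.0558
```

View pics/scene8.png

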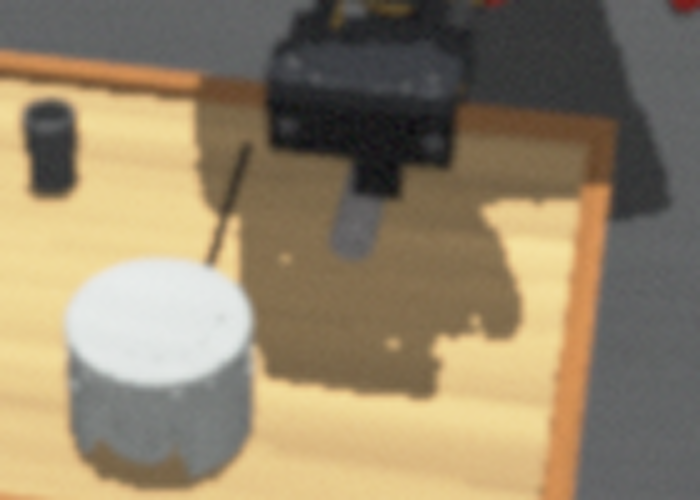

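Emit:
carry_out(deltas=[[0.3, 0, 0, -0.8, 0, 0, 0], [0.3, 0, 0, -1.4, 0, 0, 0], [0.3, 0, 0, -1.4, 0, 0, 0], [0.3, 0, 0, -1.4, 0, 0, 0]])

```text
time: 10.3
position: [0.5034, 0.1772, 0.0419]
tool_rot: [0.997, -0.073, 0.0, -0.0]
ft_force: [-0.5, -0.7, -0.4]
grip_width: 0.0306
```

```bash
cat >> shot.py <<'E'
# silhouette-fit: compare rendered pin outline (cylinder model) in scene
E
cat > fit.py <<'E'
import sys
from rig import *
from meas import *
from scipy.optimize import least_squares
def mask(p,seed,z):
    b=p.astype(float); sat=(b.max(2)-b.min(2))/(b.max(2)+1); br=b.max(2)
    m=((sat<.2)&(br>60)&(br<235)).astype(np.uint8)
    n,l,s,c=cv2.connectedComponentsWithStats(m,connectivity=4)
    k=min([k for k in range(1,n) if 60<s[k,4]<900],key=lambda k:np.hypot(*(c[k]-seed)))
    return (l==k)
def cyl(i,x,y,yaw):
    t=np.linspace(0,2*np.pi,40);d=np.array([np.cos(yaw),np.sin(yaw),0]);n=np.array([-d[1],d[0],0])
    P=np.concatenate([np.array([x,y,.022])+s*.03*d+.01*(np.cos(t)[:,None]*n+np.sin(t)[:,None]*[0,0,1]) for s in(-1,1)])
    return cv2.convexHull(proj(i,P).astype(np.float32))[:,0]
def moments(poly):
    m=cv2.moments(poly.astype(np.float32));return np.array([m["m10"]/m["m00"],m["m01"]/m["m00"]]),.5*np.arctan2(2*m["mu11"],m["mu20"]-m["mu02"])
def fit(i,msk):
    v,u=np.nonzero(msk);c=np.array([u.mean(),v.mean()]);C=np.cov(u,v);th=.5*np.arctan2(2*C[0,1],C[0,0]-C[1,1])
    def f(q):
        c2,t2=moments(cyl(i,*q)); e=(t2-th+np.pi/2)%np.pi-np.pi/2
        return [*(c2-c),e*20]
    s=least_squares(f,[.505,.15,-.15]); q=s.x
    pm=np.zeros(msk.shape,np.uint8);cv2.fillPoly(pm,[np.round(cyl(i,*q)).astype(np.int32)],1)
    return q,s.cost,msk.sum(),cv2.contourArea(cyl(i,*q)),(pm.astype(bool)&msk).sum()/(pm.astype(bool)|msk).sum()
if __name__=="__main__":
    n,k,u,v=sys.argv[1],sys.argv[2],float(sys.argv[3]),float(sys.argv[4])
    p=np.load(f"{n}{k}.npz")["p"];i=camera_info(n)
    q=fit(i,mask(p,(u,v),0));print(n,k,q[0].round(4),[round(float(x),2) for x in q[1:]])
    d=np.array([np.cos(-.147),np.sin(-.147)]);e=q[0][:2]-[.4975,.1083];print("along",e@d,"across",-e[0]*d[1]+e[1]*d[0],"dyaw",q[0][2]+.147)
E
python3 fit.py top 0 241 238; python3 fit.py scene 0 332 202;python3 fit.py scene 1 333 202; python3 fit.py scene 4 330 203;python3 shot.py 9;python3 fit.py scene 9 322 206
```

```text
top 0 [ 0.5002  0.1883 -0.6974] [54.96, 274.0, 314.31, 0.38]
along -0.009054557031288553 across 0.07950117947153403 dyaw -0.5503530227914585
scene 0 [ 0.5025  0.1892 -0.154 ] [1.86, 168.0, 198.58, 0.73]
along -0.00695846967129238 across 0.08079763169269631 dyaw -0.007011926851520328
scene 1 [ 0.5043  0.189  -0.15  ] [2.09, 179.0, 199.2, 0.77]
along -0.00513145913061945 across 0.08084165873292996 dyaw -0.0029795380846713015
scene 4 [ 0.5047  0.1856 -0.15  ] [6.14, 164.0, 199.32, 0.56]
along -0.004194144711041777 across 0.07757111728946676 dyaw -0.0029999977179726856
t 10.3 pos [0.5034 0.1772 0.0419] yaw -0.1453 F [-0.5 -0.7 -0.4] 0.016
pin pts 161 [0.5089 0.1685] yaw -0.163 L 0.0613
scene 9 [ 0.5023  0.1678 -0.1471] [0.07, 176.0, 198.21, 0.77]
along -0.003967148119788262 across 0.05954571874201901 dyaw -7.869360437284811e-05
```

View pics/scene9.png

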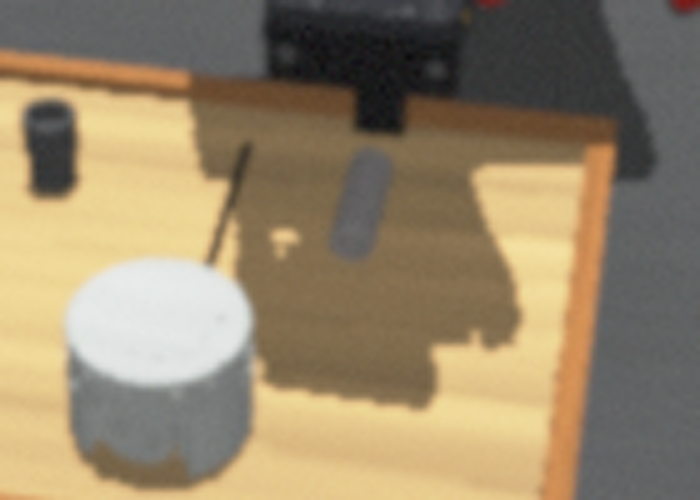

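```bash
sed -i 's/least_squares(f,\[.505,.15,-.15\])/least_squares(f,[.505,.15,-.15],diff_step=.02,x_scale=[.01,.01,.1])/; s/<900\]/<900]/; s/cv2.convexHull(proj(i,P).astype(np.float32))/cv2.convexHull((proj(i,P)).astype(np.float32))/' fit.py
sed -i 's/sat<.2)/sat<.22)/' fit.py
python3 fit.py top 0 241 238; python3 fit.py scene 0 332 202;python3 fit.py scene 1 333 202; python3 fit.py scene 4 330 203;python3 fit.py scene 9 322 206; python3 fit.py top 0 374 255
```

```text
top 0 [ 0.5073  0.1918 -0.2093] [0.0, 284.0, 317.15, 0.79]
along -0.002545461579377875 across 0.0840705162893186 dyaw -0.062304246905021565
scene 0 [ 0.5053  0.1899 -0.2095] [0.0, 175.0, 201.17, 0.79]
along -0.004261673433655714 across 0.08186130906703763 dyaw -0.06254481772598883
scene 1 [ 0.5053  0.1899 -0.2243] [0.0, 185.0, 201.58, 0.79]
along -0.004249102074967733 across 0.08186357766471733 dyaw -0.07731091729778042
scene 4 [ 0.5089  0.1894 -0.2455] [0.0, 166.0, 203.56, 0.71]
along -0.000551539289036227 across 0.08185259115991048 dyaw -0.09848793530313121
scene 9 [ 0.5027  0.1682 -0.161 ] [0.0, 182.0, 198.75, 0.79]
along -0.003654008858796028 across 0.059969589920738774 dyaw -0.013975504556877627
top 0 [ 0.4684 -0.0665 -0.1412] [0.0, 302.0, 330.54, 0.83]
along -0.0031577542156372243 across -0.177212332786481 dyaw 0.005773790895645975
```

Run:
```python
from rig import *
from meas import *
i=camera_info("scene")
for k in("4","9"):
    f=np.load(f"scene{k}.npz");p,d=f["p"],f["d"]
    for v in range(182,192,2):
        row=[u for u in range(300,350) if .5<d[v,u] and p[v,u].max()<50 and abs(dep(i,np.array([[u,v]]),d[v,[u]])[0,0]-.53)<.012]
        if row: P=dep(i,np.c_[row,[v]*len(row)],d[v,row]);print(k,v,row[0],row[-1],P[0].round(4),P[-1].round(4),((P[0]+P[-1])/2).round(4))
```

```text
4 186 330 335 [0.5291 0.184  0.0838] [0.5314 0.1945 0.0859] [0.5303 0.1892 0.0849]
4 188 331 338 [0.5273 0.1864 0.0771] [0.5305 0.2011 0.08  ] [0.5289 0.1937 0.0785]
4 190 330 338 [0.5283 0.1844 0.0724] [0.5295 0.2014 0.0738] [0.5289 0.1929 0.0731]
9 182 322 329 [0.5234 0.1668 0.0897] [0.5256 0.1816 0.0918] [0.5245 0.1742 0.0907]
9 184 322 329 [0.5254 0.167  0.0859] [0.5258 0.1818 0.0866] [0.5256 0.1744 0.0862]
```

Emit:
carry_out(deltas=[[0.3, 0, 0.08, 0.8, 0, 0, 0], [0.3, 0, 0.08, 1.5, 0, 0, 0], [0.3, 0, 0.08, 1.8, 0, 0, 0], [0.3, 0, 0.08, 1.9, 0, 0, 0], [0.3, 0, 0.08, 1.9, 0, 0, 0]])

```text
time: 10.85
position: [0.5015, 0.1753, -0.0047]
tool_rot: [0.997, -0.072, -0.002, 0.0]
ft_force: [-3.4, -0.2, 10.9]
grip_width: 0.0306
```

Emit:
carry_out(deltas=[[0.3, 0, 0.1, 0.0, 0, 0, -0.4], [0.3, 0, 0.25, 0.0, 0, 0, -0.8], [0.3, 0, 0.4, 0.0, 0, 0, -1.2], [0.3, 0, 0.56, 0, 0, 0, -1.6], [0.3, 0, 0.72, 0, 0, 0, -2.0], [0.3, 0, 0.9, 0, 0, 0, -2.4], [0.3, 0, 1.04, 0, 0, 0, -2.8], [0.3, 0, 1.04, 0, 0, 0, -2.8]])

```text
time: 11.65
position: [0.4982, 0.1494, -0.0047]
tool_rot: [0.999, -0.049, -0.001, -0.0]
ft_force: [-3.3, 1.1, 10.5]
grip_width: 0.0303
```

Emit:
carry_out(deltas=[[0.3, 0, 0, -0.2, 0, 0, 0], [0.3, 0, 0, -0.5, 0, 0, 0], [0.3, 0, -0.3, -0.5, 0, 0, 0], [0.3, 0, -0.52, -0.5, 0, 0, 0], [0.3, 0, -0.52, -0.5, 0, 0, 0], [0.3, 0, -0.52, -0.3, 0, 0, 0], [0.3, 0, -0.52, -0.03, 0, 0, 0], [0.3, 0, -0.52, 0.0, 0, 0, 0]])

```text
time: 12.45
position: [0.5008, 0.1626, -0.0048]
tool_rot: [0.999, -0.048, 0.0, -0.0]
ft_force: [-2.9, 0.4, 17.4]
grip_width: 0.0301
```

```bash
python3 shot.py 10
```

```text
t 12.45 pos [ 0.5008  0.1626 -0.0048] yaw -0.0963 F [-2.9  0.4 17.4] 0.005
pin pts 61 [0.5236 0.1531] yaw 0.347 L 0.0403
```

View pics/scene10.png

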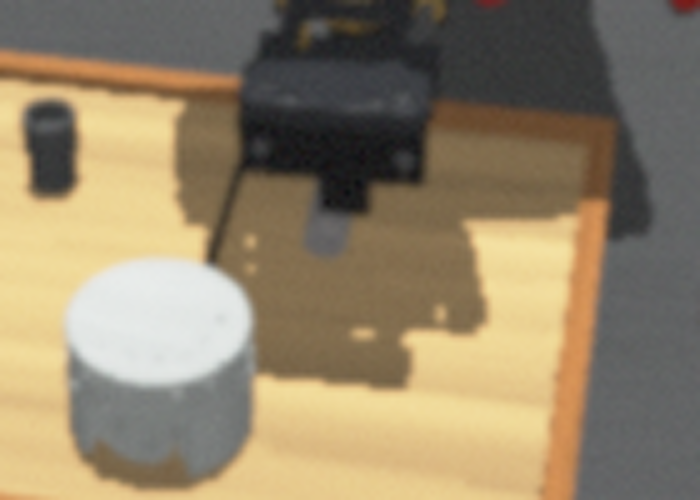

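Emit:
carry_out(deltas=[[0.3, 0, 0.1, -0.02, 0, 0, 0], [0.3, 0, 0.25, -0.02, 0, 0, 0], [0.3, 0, 0.4, -0.02, 0, 0, 0], [0.3, 0, 0.56, -0.02, 0, 0, 0], [0.3, 0, 0.72, -0.02, 0, 0, 0], [0.3, 0, 0.9, -0.02, 0, 0, 0], [0.3, 0, 1.04, -0.02, 0, 0, 0], [0.3, 0, 1.04, -0.02, 0, 0, 0]])

```text
time: 13.3
position: [0.4976, 0.1362, -0.0046]
tool_rot: [0.999, -0.048, -0.0, 0.0]
ft_force: [-2.7, 1.3, 9.9]
grip_width: 0.0308
```

Emit:
carry_out(deltas=[[0.3, 0, 0, -0.4, 0, 0, 0], [0.3, 0, 0, -1.0, 0, 0, 0], [0.3, 0, -0.3, -1.8, 0, 0, 0], [0.3, 0, -0.52, -2.0, 0, 0, 0], [0.3, 0, -0.52, -2.0, 0, 0, 0], [0.3, 0, -0.52, -2.0, 0, 0, 0]])

```text
time: 13.9
position: [0.4988, 0.1496, 0.0444]
tool_rot: [0.999, -0.048, -0.001, 0.0]
ft_force: [-0.2, -0.1, 0.2]
grip_width: 0.0304
```

```bash
python3 shot.py 11; python3 fit.py scene 11 311 208
```

```text
t 13.9 pos [0.4988 0.1496 0.0444] yaw -0.0957 F [-0.2 -0.1  0.2] 0.011
pin pts 164 [0.5059 0.1428] yaw -0.141 L 0.0583
scene 11 [ 0.4994  0.1423 -0.1238] [0.0, 180.0, 196.49, 0.76]
along -0.0030710031515798287 across 0.03390929719323458 dyaw 0.02324638673990191
```

View pics/scene11.png

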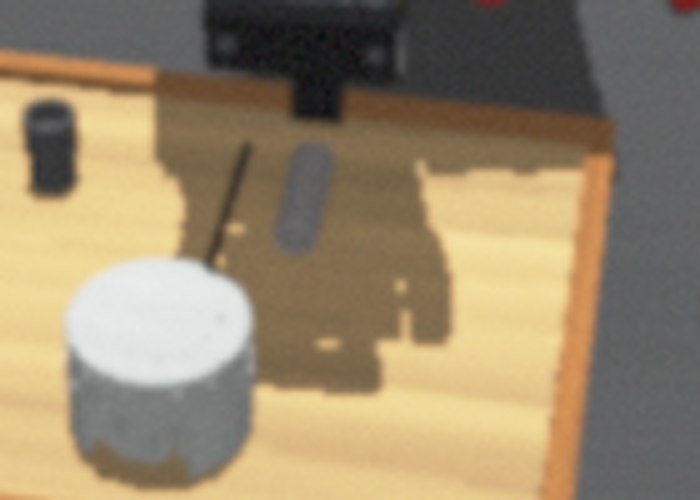

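Emit:
carry_out(deltas=[[0.3, 0, 0, 0.9, 0, 0, 0], [0.3, 0, 0, 1.6, 0, 0, 0], [0.3, 0, 0, 1.9, 0, 0, 0], [0.3, 0, 0, 2.0, 0, 0, 0], [0.3, 0, 0, 2.0, 0, 0, 0]])

```text
time: 14.45
position: [0.4977, 0.1494, -0.0046]
tool_rot: [0.999, -0.048, -0.002, 0.0]
ft_force: [-2.8, -0.0, 8.0]
grip_width: 0.0302
```

Emit:
carry_out(deltas=[[0.3, 0, 0.1, 0, 0, 0, 0.1], [0.3, 0, 0.25, 0, 0, 0, 0.2], [0.3, 0, 0.4, 0, 0, 0, 0.3], [0.3, 0, 0.56, 0, 0, 0, 0.4], [0.3, 0, 0.72, 0, 0, 0, 0.6], [0.3, 0, 0.9, 0, 0, 0, 0.8], [0.3, 0, 1.04, 0, 0, 0, 0.9], [0.3, 0, 1.04, 0, 0, 0, 0.9]])

```text
time: 15.25
position: [0.4948, 0.1233, -0.0046]
tool_rot: [0.998, -0.056, -0.002, 0.0]
ft_force: [-3.8, -0.5, 7.5]
grip_width: 0.0308
```

Emit:
carry_out(deltas=[[0.3, 0, 0, -0.2, 0, 0, 0], [0.3, 0, 0, -0.5, 0, 0, 0], [0.3, 0, -0.3, -0.5, 0, 0, 0], [0.3, 0, -0.52, -0.5, 0, 0, 0], [0.3, 0, -0.52, -0.5, 0, 0, 0], [0.3, 0, -0.52, -0.3, 0, 0, 0], [0.3, 0, -0.52, -0.05, 0, 0, 0], [0.3, 0, -0.52, -0.02, 0, 0, 0]])

```text
time: 16.05
position: [0.4983, 0.1366, -0.0046]
tool_rot: [0.998, -0.056, -0.0, -0.0]
ft_force: [-0.4, 0.2, 10.4]
grip_width: 0.0304
```

Emit:
carry_out(deltas=[[0.3, 0, 0.1, 0, 0, 0, 0.1], [0.3, 0, 0.25, 0, 0, 0, 0.2], [0.3, 0, 0.4, 0, 0, 0, 0.3], [0.3, 0, 0.56, 0, 0, 0, 0.4], [0.3, 0, 0.72, 0, 0, 0, 0.6], [0.3, 0, 0.9, 0, 0, 0, 0.8], [0.3, 0, 1.04, 0, 0, 0, 0.9], [0.3, 0, 1.04, 0, 0, 0, 0.9]])

```text
time: 16.85
position: [0.495, 0.1103, -0.0045]
tool_rot: [0.998, -0.064, -0.0, 0.0]
ft_force: [-1.0, -0.4, 5.8]
grip_width: 0.0302
```

Emit:
carry_out(deltas=[[0.3, 0, 0, -0.4, 0, 0, 0], [0.3, 0, 0, -1.0, 0, 0, 0], [0.3, 0, -0.3, -1.8, 0, 0, 0], [0.3, 0, -0.52, -2.0, 0, 0, 0], [0.3, 0, -0.52, -2.0, 0, 0, 0], [0.3, 0, -0.52, -2.0, 0, 0, 0]])

```text
time: 17.45
position: [0.4966, 0.1238, 0.045]
tool_rot: [0.998, -0.064, -0.0, 0.0]
ft_force: [0.9, -0.1, 0.2]
grip_width: 0.0305
```

```bash
python3 shot.py 12; python3 fit.py scene 12 300 209
```

```text
t 17.45 pos [0.4966 0.1238 0.045 ] yaw -0.1271 F [ 0.9 -0.1  0.2] 0.01
pin pts 161 [0.5024 0.1165] yaw -0.147 L 0.0585
scene 12 [ 0.4967  0.1157 -0.1376] [0.0, 180.0, 195.91, 0.79]
along -0.0018765431141201687 across 0.007166936370829686 dyaw 0.009374969322693133
```

View pics/scene12.png

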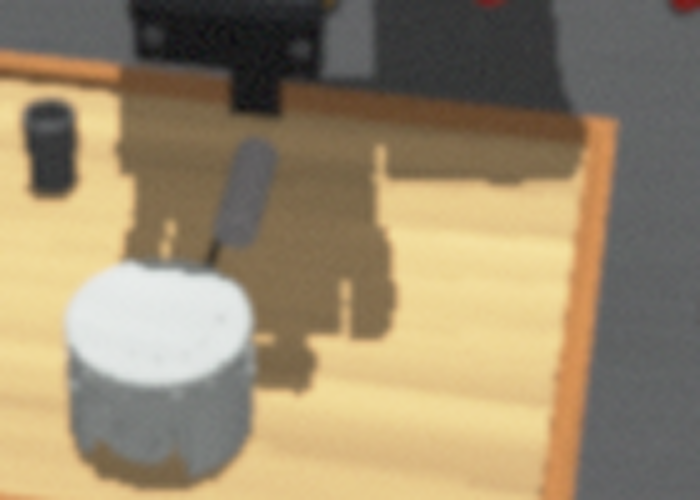

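Remaining about 8.9 mm across: final stroke of 17.5 mm with the fingertip.

Emit:
carry_out(deltas=[[0.3, 0, 0, 0.9, 0, 0, 0], [0.3, 0, 0, 1.6, 0, 0, 0], [0.3, 0, 0, 1.9, 0, 0, 0], [0.3, 0, 0, 2.02, 0, 0, 0], [0.3, 0, 0, 2.02, 0, 0, 0]])

```text
time: 18.0
position: [0.4955, 0.1236, -0.0046]
tool_rot: [0.998, -0.064, -0.002, 0.0]
ft_force: [-2.6, 0.3, 7.0]
grip_width: 0.0306
```

Emit:
carry_out(deltas=[[0.3, 0, 0.08, 0, 0, 0, 0.1], [0.3, 0, 0.2, 0, 0, 0, 0.2], [0.3, 0, 0.32, 0, 0, 0, 0.3], [0.3, 0, 0.44, 0, 0, 0, 0.4], [0.3, 0, 0.56, 0, 0, 0, 0.5], [0.3, 0, 0.65, 0, 0, 0, 0.5], [0.3, 0, 0.7, 0, 0, 0, 0.5], [0.3, 0, 0.7, 0, 0, 0, 0.5]])

```text
time: 18.8
position: [0.4932, 0.1062, -0.0046]
tool_rot: [0.998, -0.068, -0.001, 0.0]
ft_force: [-3.0, 0.7, 7.5]
grip_width: 0.0304
```

Emit:
carry_out(deltas=[[0.3, 0, 0, -0.3, 0, 0, 0], [0.3, 0, 0, -1.0, 0, 0, 0], [0.3, 0, 0, -2.2, 0, 0, 0], [0.3, 0, 0, -4.0, 0, 0, 0], [0.3, 0, 0, -5.0, 0, 0, 0], [0.3, 0, 0, -5.0, 0, 0, 0], [0.3, 0, 0, -5.0, 0, 0, 0]])

```text
time: 19.5
position: [0.4951, 0.1063, 0.1205]
tool_rot: [0.998, -0.068, 0.001, -0.0]
ft_force: [-0.3, -0.5, -0.5]
grip_width: 0.0303
```

```bash
python3 shot.py 13; python3 fit.py scene 13 298 209; python3 go.py 0.30 0.40 0.18 -0.13
```

```text
t 19.5 pos [0.4951 0.1063 0.1205] yaw -0.1364 F [-0.3 -0.5 -0.5] 0.036
pin pts 161 [0.501  0.1077] yaw -0.152 L 0.0599
scene 13 [ 0.4946  0.107  -0.1334] [0.0, 184.0, 195.03, 0.78]
along -0.0026904702231260198 across -0.0017579919741450177 dyaw 0.013573540628375402
t 19.55 pos [0.4942 0.1063 0.1196] yaw -0.1365 tilt [-0.001 -0.    -1.   ] F [ 0.74 -0.06  0.44] w 0.0306
shift [ -9.297 -10.583  -2.409] turn [ 0.01  0.06 -0.37]
```

View pics/scene13.png

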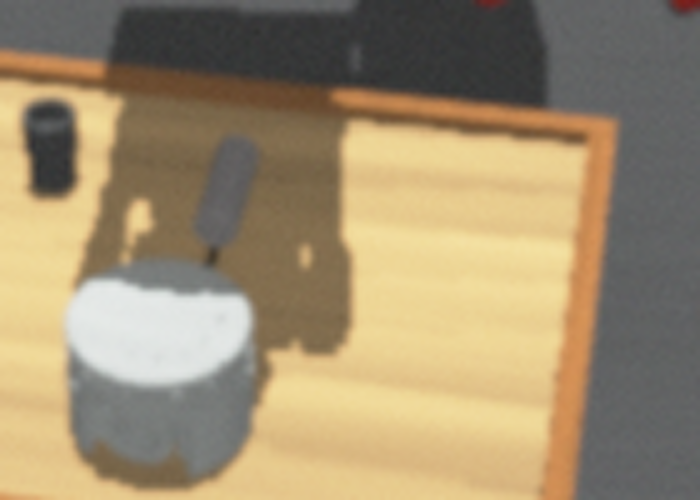

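Emit:
carry_out(deltas=[[0.3, 0, 0, -2.4, 0, 0, 0], [0.3, -9, -11, -2.4, 0, 0, 0], [0.3, -9, -11, -2.4, 0, 0, 0], [0.3, -9, -11, -2.4, 0, 0, 0], [0.3, -9, -11, -2.4, 0, 0, 0], [0.3, -9, -11, -2.4, 0, 0, 0], [0.3, -9, -11, -2.4, 0, 0, 0], [0.3, -9, -11, -2.4, 0, 0, 0]])

```text
time: 20.35
position: [0.31, 0.4054, 0.178]
tool_rot: [0.998, -0.068, -0.001, 0.001]
ft_force: [1.5, 0.0, -0.2]
grip_width: 0.0303
```

```bash
python3 shot.py 14
python3 - <<'E'
from rig import *
from h import *
p,d=camera("top"); np.savez("top14.npz",p=p,d=d)
cv2.imwrite("pics/top14.png",cv2.resize(p[140:300,200:400],None,fx=3.6,fy=3.6,interpolation=cv2.INTER_CUBIC)[:,:,::-1])
E
python3 fit.py scene 14 295 206; python3 fit.py top 14 284 242; python3 fit.py top 14 374 255
```

```text
t 20.35 pos [0.31   0.4054 0.178 ] yaw -0.1366 F [ 1.5  0.  -0.2] 1.01
pin pts 136 [0.5017 0.108 ] yaw -0.158 L 0.0553
scene 14 [ 0.494   0.107  -0.1219] [0.0, 165.0, 194.53, 0.73]
along -0.0032334489532867216 across -0.0017757452069843726 dyaw 0.025062968986590495
top 14 [ 0.4962  0.1088 -0.1474] [0.0, 281.0, 319.13, 0.78]
along -0.0013061781602061462 across 0.0002645134433924639 dyaw -0.00035026342113947395
top 14 [ 0.4683 -0.0666 -0.1445] [0.0, 302.0, 330.58, 0.83]
along -0.003222944747689167 across -0.1772632023959363 dyaw 0.0025010661214795726
```

View pics/top14.png

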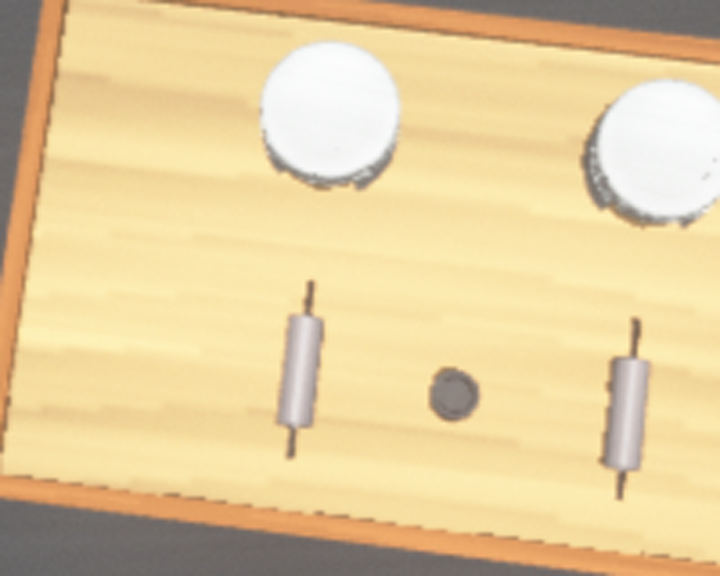

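The top view shows the pin lying on the line at about (row 242, col 284). The line sticks out almost equally at both ends, and the other pin, the socket and the pistons look unmoved. I'll let the arm settle, then hand in.

Emit:
carry_out(deltas=[[0.3, 0, 0, 0, 0, 0, 0], [0.3, 0, 0, 0, 0, 0, 0], [0.3, 0, 0, 0, 0, 0, 0], [0.3, 0, 0, 0, 0, 0, 0]])

```text
time: 20.85
position: [0.313, 0.4035, 0.1795]
tool_rot: [0.998, -0.069, -0.0, 0.0]
ft_force: [0.4, 0.2, 0.1]
grip_width: 0.0306
```

```bash
python3 - <<'E'
from rig import *
import numpy as np
p,d=camera("top"); np.savez("top15.npz",p=p,d=d); a=np.load("top14.npz")["p"].astype(int)
print(np.abs(p.astype(int)-a)[215:270,270:400].max(), get_obs()["joint_velocities"].round(3))
print(hand_in())
E
python3 fit.py top 15 284 242
```

```text
6 [ 0.005 -0.002 -0.002  0.001 -0.     0.005]
the job is handed in; nothing more can be done
None
the job is handed in; nothing more can be done
```

The stray pin now lies along the empty line, and the job was handed in at about 21 s of the 51 s allowed. I rolled it about 83 mm in seven strokes. Each stroke pressed on top of the pin with roughly 6–17 N, using both fingertips side by side along it for yaw control. Small twists during the strokes took out its initial misalignment of about 0.06 rad.

**Last checks:**
- **Position:** the final top-view fit puts the pin about 0.5 mm off the line sideways, 1.3 mm off centre lengthwise, and within 0.001 rad of parallel.
- **At rest:** two top pictures 0.5 s apart show no change around the pin, with the arm clear and still.
- **Other items:** a fit before and after the job shows the other pin in the same place. I checked the pistons and socket only by eye, and they look unmoved.

**What disagreed:**
- **Reported height:** the reported TCP height was about 36 mm lower than the real fingertip, according to the camera depth and the contact force. I set the press height from the pictures and the force instead.
- **Two cameras:** they differ by about 2 mm in absolute position. The scene camera's last two fits gave a yaw error of 0.014–0.025 rad, where the top view gave about 0.
- **Sliding:** I judged rolling only from the pin moving half the finger's travel on each stroke. The twists probably caused a little slip at the ends of the pin.
- **After hand-in:** a further fit on the last picture was refused because the job was already in.

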